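# Turn the dose sign to night and clamp it with its sleeve

## Robot

A 6-joint arm with a two-finger parallel gripper is mounted at the origin on the work surface. World frame = base frame: x ahead of the robot, y to its left, z up, the work surface at z = 0. Lengths are in mm, angles in degrees, forces in N, time in s.
With the tool pointing down it reaches from about 300 to 850 mm from the base axis. Payload 4.2 kg.
Tool frame: the origin (TCP) lies midway between the tips of the shut fingers; the grasp point (between the pads) lies 19 mm behind it (pinch_z is the distance from the TCP to the grasp point, in mm); z points along the fingers, y is the line along which they close (so a half turn about z gives the same grasp; the last joint's range is limited). The gripper opens to 91 mm and grips with 3 to 60 N. Pads are 32 mm wide; open, the fingers measure 118 mm over their backs; the gripper's body (76 mm by 178 mm) begins 60 mm behind the grasp point.
Start: joints at [68.297, 18.312, 89.639, -0, 72.044, -1.146], TCP at [201.915, 538.399, 213.976] pointing down, gripper open.
Joint ranges: [-177.97, 177.97], [-48.28, 115.42], [12.27, 149.76], [-77.06, 257.06], [2.81, 150.46], [-146.56, 146.56]. Speed limits (degrees/s): [147.25, 147.25, 180, 180, 180, 180].

## Interface

Orientations are given as [roll, pitch, yaw] about the fixed x, y, z axes, in that order (R = Rz(yaw) Ry(pitch) Rx(roll)).
In Python, from workcell import * gives the robot as it stands.
- The arm moves only by the tool step_arm, never from a script. Its argument "steps" is a list of rows, each a list of 7 numbers: the turn, a rotation vector about the tool's x, y, z in degrees, then the shift along the tool's x, y, z in mm, then the opening, from 0 (shut) to 1 (fully open). In form: [[rx, ry, rz, x, y, z, hand], ...]. A call has exactly 8 rows; each row shifts and turns the commanded pose from where the row before left it, along the tool's axes as they then stand; what a row does not reach is not made up. A row lasts 1/8 s, in which the tool goes at most 62.5 mm and 10.7 degrees, less where a joint would pass 70% of its speed; a pose out of reach is approached as far as the arm can. A call is refused whole if a number of a shift passes 62.5 or a number of a turn 10.7, either way. A call with a gripper value outside its range is refused whole. The fingers move at their own pace and stop on an object; "force" is the grip in N (left out, the last holds). Time passes only in rows, so rows that do not move let the fingers close, or fill a call up. It gives the time, the measured TCP pose, the force, the opening and the grip force at its end, in the units of the state.
- state(): the state, without advancing time (a new reading comes with each control period).
- grab_frame(name): name is "side" or "top" or "wrist"; returns a dict with "image" (480x640x3 uint8, blue, green, red), "fovy" (degrees; the focal length in pixels is half the picture's height over the tangent of half this angle, whatever the lens; pixels are square), "cx", "cy" (the principal point, pixels), "origin" and "rotation" of the camera in the world; the wrist camera has in their place "tool_from_camera" (4x4, takes a point from camera to tool coordinates, whose origin is the TCP and whose axes are the flange's). Camera axes: x right, y down, z forward; pixel columns grow to the right and rows downward; lengths in mm; the calibration is good to about 2 mm. A picture is of the moment at which its call begins: read the wrist's pose just before it. There is no depth.
- job_done(): hands the job in; it is judged then, once.
The state is a dict: "time_s": time; "qpos": joint angles; "qvel": joint speeds; "effort": joint torques, N m; "ee_pos": TCP position; "ee_rot": TCP orientation; "force": force on the tool from outside, world axes, zero at the start; "torque": the same for the moment, N m; "gripper_width": finger opening in mm; "gripper_force": force on a finger pad.
Only numpy, scipy, OpenCV 4.12 (cv2) and the standard library are available. Lean on these libraries where they do the work, as an engineer would, in place of code of your own. Each camera call takes 0.05 s, during which the arm holds its last target. There are 200 camera calls.

## Task

The evening dose has been given: spin the two-faced sign half a turn on its stand, so that its crescent-moon face looks towards the robot in place of the sun, square with the stand's base. Then slide the taller of the two wooden sleeves over the top of the stand's shaft and use it to push the stiff rubber collar fully down onto the sign, so that the draught from the back door cannot swing the sign. Leave the sleeve there and leave everything else on the counter where it is.

Things in the scene. Friction and masses are not known exactly. Their poses are not given: they have to be found in the camera images.
- stand: Fixed sign stand. Rectangular steel foot 90 (x) by 130 (y) by 18 mm high; origin at the centre of its underside, on the shaft's axis; z up; its -x side is the front and looks roughly towards the robot (turned up to 0.4 rad).
- shaft_tip (a point): Centre of the top end of the fixed upright steel shaft, 200 mm above the counter. Shaft 15 mm in diameter; its last 9 mm taper to 6 mm diameter. The sign turns about it and the collar slides on it.
- sign (a joint): Turn of the sign about the shaft, rad, counter-clockwise from above; 0: sun face to the stand's front, panel parallel to the foot's long side; starts within 0.3 of 0. It turns either way (stops only at +-7), so the moon is in front at +3.14 or -3.14. Light friction (0.05 N m): stays where left, easily pushed with closed fingers near an end of the panel.
- sign_moon (a point): Centre of the moon face, 12 mm off the shaft axis; x out of that face, y along the panel, z up. Sign: upright bamboo panel 180 mm long, 20 thick, centred on the shaft, lower edge 35 and upper edge 120 mm above the counter; on top a hub, radius 16 mm, up to 125 mm. Reliefs in dark steel, 70 mm across: crescent moon on this face, sun (disc with eight rays) on the other.
- collar (a joint): How far the black rubber collar on the shaft has been pushed down from its top stop, m: 0 at the top, 0.030 fully down on the sign's hub; starts at 0 to 0.008. It drags: stays where left, carries the sleeve's weight without moving, takes about 8 N of downward push to slide. Collar 32 mm in diameter, 12 mm thick.
- collar_top (a point): Centre of the collar's upper face: 167 mm above the counter at joint 0, 137 mm when fully down; the shaft goes through it.
- sleeve: The taller wooden sleeve, a thick straight tube standing upright: 46 mm outside diameter, 70 mm high, 19 mm bore right through (2 mm play all round on the shaft), 60 to 130 g. Origin at the centre of the end it stands on, z along the bore; both ends alike. Home, its underside is 137 mm and its top 207 mm above the counter, 7 mm above the shaft tip.
- sleeve_mid (a point): The middle of the tall sleeve, on its axis, 35 mm from either end.
- short_sleeve: The shorter wooden sleeve, same diameters but 38 mm high, standing upright; not wanted. Origin at the centre of its underside. The two sleeves stand left and right of the sign, either way round.
- cup: Stainless steel cup, 76 mm across, 85 mm high, upright; origin at the centre of its underside.
- organiser: Clear plastic pill organiser 50 by 170 by 26 mm high, long along its y; origin at the centre of its underside.
- forceps: Steel forceps lying flat, about 155 mm long along x, 30 mm wide, 8 mm high; origin on the counter near its middle.
- saucer: White ceramic saucer 120 mm across, 18 mm high; origin at the centre of its underside.
- depressor: Bamboo tongue depressor 150 by 18 by 3 mm lying across the saucer's rim, long along x; origin at the centre of its underside.
Not all that is in view belongs to the job. Several things have the shape of the stand; the one meant has the colours described above.

How it is judged:
By the outcome, as a careful person would: the job done as asked, in the order asked, and still so for the second after the job is handed in, with the robot touching nothing.
It also fails if it takes over 58 s, if anything falls off the work surface, if the arm or the gripper's body presses on something with over 40 N, if the wrist force passes 120 N, or if a joint passes its speed limit or range.

## Working session

There is one attempt and no reset: what is moved stays moved. The work goes in short steps, Python scripts to look and compute and a tool call to move; the robot and the scene stay as the last step left them, time stands still between calls to the robot, and variables do not carry over. Pictures are saved under pics/ and viewed, at most 10 in all, crops included, and the job is handed in when it is done.

Besides the shell and the picture viewer there is one more tool, called as name(argument=value, ...) on one line, values as JSON. step_arm: Moves the arm, as the interface text tells. Its arguments: {"type":"object","properties":{"steps":{"type":"array","items":{"type":"array","items":{"type":"number"}}},"force":{"type":"number"}},"required":["steps"]}

```bash
mkdir -p pics; cat > h.py <<'E'
from workcell import *
import numpy as np, cv2
def save(n,fn):
    f=grab_frame(n); cv2.imwrite('pics/'+fn,f['image']); return f
E
python3 - <<'E'
from h import *
import pickle
d={}
for n in('side','top'):
    f=save(n,n+'1.png'); d[n]={k:v for k,v in f.items()}
    print(n,f['fovy'],f['cx'],f['cy'],np.round(f['origin'],1).tolist(),np.round(f['rotation'],3).tolist())
pickle.dump(d,open('f.pkl','wb'))
s=state();print(s['ee_pos'],s['ee_rot'],s['time_s'],s['force'])
E
```

```text
side 56.16215461875328 316.9086699064812 234.66819258745502 [90.8, -712.8, 720.5] [-123.268, -0.112, -32.273]
top 44.04445880818254 325.2600186051707 241.94731760728567 [338.0, -0.0, 1281.2] [-169.678, -0.501, -89.486]
[201.7386783  537.96669607 213.21481917] [-1.79910216e+02 -1.71964343e-03  1.59440837e+02] 0.1 [-0.58165207 -0.57298765 -0.24731188]
```

View pics/side1.png

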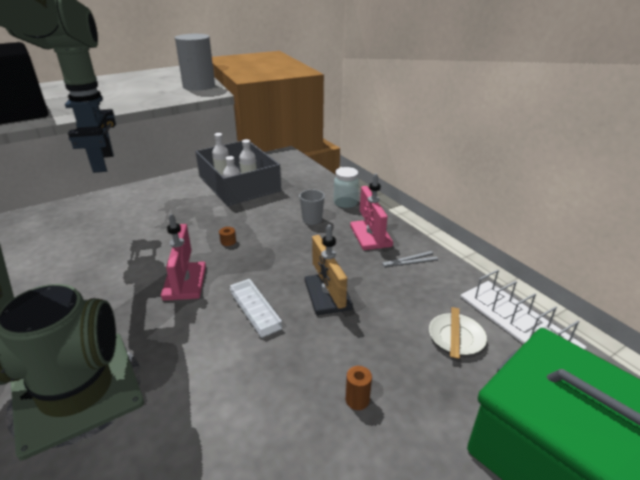

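View pics/top1.png

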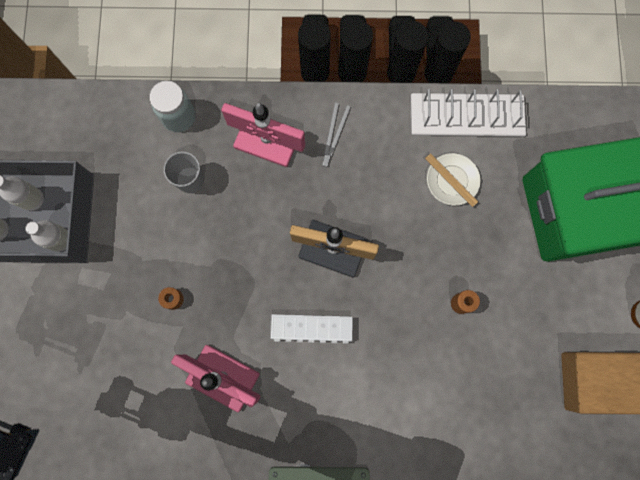

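Side and top views show three stand-shaped things: pink at top (263,135), pink at top (215,380), and the bamboo panel on a dark steel foot at top (335,240) / side (330,270). The bamboo and steel one fits the description. Two sleeves: top (467,301) / side (358,388) looks tall, and top (170,298) / side (228,236) looks short. I'll confirm both in an enlarged crop.

```bash
python3 - <<'E'
import cv2,numpy as np
t=cv2.imread('pics/top1.png');s=cv2.imread('pics/side1.png')
r=lambda im,x,y,w,h,k:cv2.resize(im[y:y+h,x:x+w],None,fx=k,fy=k,interpolation=cv2.INTER_CUBIC)
a=r(t,285,210,100,75,4);b=r(s,290,220,80,100,4)[:300]
b=r(s,285,222,100,100,4)[:400]
c=r(t,440,280,60,45,5)[:200,:300]; e=r(s,330,355,60,60,5)
left=np.vstack([a,np.zeros((300,400,3),np.uint8)]);left[300:500,:300]=c
right=np.vstack([b,np.zeros((200,400,3),np.uint8)]);right[400:600,:200]=cv2.resize(e,(200,200))
cv2.imwrite('pics/crop1.png',np.hstack([left,right]))
E
```

```text
(no output)
```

View pics/crop1.png

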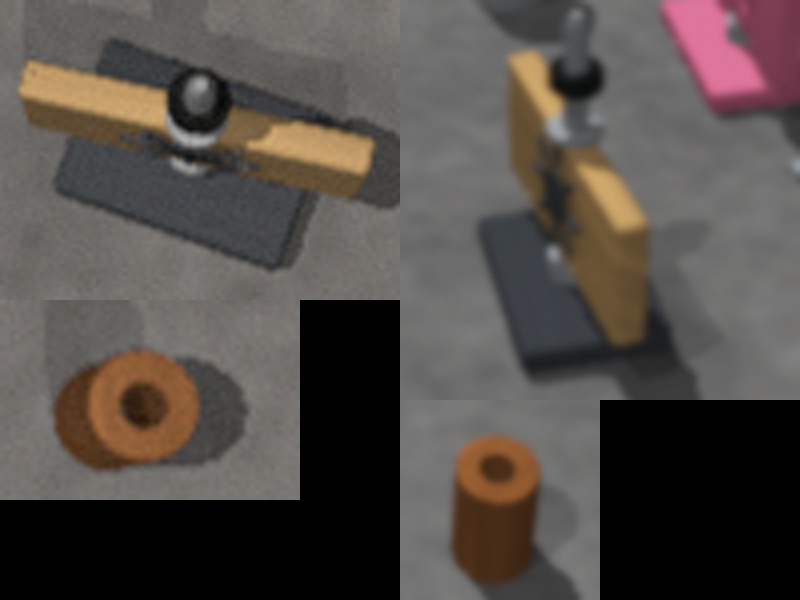

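The crop confirms it: the bamboo panel with steel reliefs on a dark foot is the stand, and the sleeve at top (468,301) is clearly the tall one. Next I measure both.

```bash
cat >> h.py <<'E'
import pickle
from scipy.optimize import least_squares
from scipy.spatial.transform import Rotation as Ro
D=pickle.load(open('f.pkl','rb'))
def proj(c,P):
    f=D[c];R=Ro.from_euler('xyz',f['rotation'],degrees=True).as_matrix() if np.ndim(f['rotation'])==1 else np.array(f['rotation'])
    q=(np.atleast_2d(P)-f['origin'])@R; k=240/np.tan(np.radians(f['fovy']/2))
    return q[:,:2]/q[:,2:]*k+[f['cx'],f['cy']]
E
python3 - <<'E'
from h import *
T=lambda u,v:(285+(u+.5)/4-.5,210+(v+.5)/4-.5)
S=lambda u,v:(285+(u-400+.5)/4-.5,222+(v+.5)/4-.5)
# foot: front x=-45; left y=+65
obs=[('top',(0,0,200),T(203,82)),('top',(45,65,18),T(113,42)),('top',(-45,65,18),T(60,180)),('top',(-45,-65,18),T(275,258)),
('side',(0,0,200),S(577,12)),('side',(-45,65,18),S(483,224)),('side',(-45,-65,18),S(525,352))]
def rot(a,p):
    c,s=np.cos(a),np.sin(a);return np.array([c*p[0]-s*p[1],s*p[0]+c*p[1],p[2]])
def res(v):return np.concatenate([proj(c,rot(v[2],p)+[v[0],v[1],0])[0]-o for c,p,o in obs])
r=least_squares(res,[530,0,0],loss='soft_l1');v=r.x
print('stand',v[:2],np.degrees(v[2]));print(res(v).reshape(-1,2).round(1))
po=[('top',(10,90,120),T(32,62)),('top',(-10,90,120),T(25,97)),('top',(10,-90,120),T(372,140)),('top',(-10,-90,120),T(364,164)),
('side',(-10,90,120),S(510,58)),('side',(-10,-90,120),S(610,222)),('side',(10,-90,120),S(647,217))]
f2=lambda w:np.concatenate([proj(c,rot(w[2],p)+[w[0],w[1],0])[0]-o for c,p,o in po])
r=least_squares(f2,[*v],loss='soft_l1');print('panel',r.x[:2],np.degrees(r.x[2]));print(f2(r.x).reshape(-1,2).round(1))
g=lambda w:np.concatenate([proj('top',[*w,70])[0]-(468.4,300.8),proj('side',[*w,70])[0]-(358.75,375.6)])
r=least_squares(g,[400,-250]);print('sleeve',r.x,g(r.x))
E
```

```text
stand [558.55324855 -26.44538981] -20.093059142704167
[[ 0.1 -0.5]
 [-0.3 -3.1]
 [-1.9  0.5]
 [ 1.   2.2]
 [ 0.9  0.8]
 [-0.5 -2. ]
 [-0.1  1.1]]
panel [555.70520119 -23.80158454] -12.75225644952924
[[-2.2 -1.1]
 [-2.9 -0.3]
 [ 0.6 -0.1]
 [ 0.5  3.5]
 [-1.6 -0.8]
 [ 0.9  2.4]
 [ 0.4  1.7]]
sleeve [ 439.70541346 -302.29370406] [ 0.09660288 -0.04495952 -0.07554972 -0.05626826]
```

```bash
python3 - <<'E'
from h import *
out=[]
for n,(x,y) in(('top',(285,205)),('side',(285,217))):
    im=cv2.imread(f'pics/{n}1.png');k=4
    c=cv2.resize(im[y:y+110,x:x+100],None,fx=k,fy=k,interpolation=cv2.INTER_CUBIC)
    c=cv2.convertScaleAbs(c,alpha=1.6,beta=20)
    def box(cx,cy,a,hx,hy,z,col):
        a=np.radians(a);P=np.array([[hx,hy],[hx,-hy],[-hx,-hy],[-hx,hy]])@np.array([[np.cos(a),np.sin(a)],[-np.sin(a),np.cos(a)]])+[cx,cy]
        q=(proj(n,np.c_[P,[z]*4])-[x,y]+.5)*k
        cv2.polylines(c,[np.int32(q)],True,col,1)
    X,Y=558,-26
    box(X,Y,-20,45,65,18,(0,255,0));box(X,Y,-20,45,65,0,(255,255,0));box(X,Y,-12.7,10,90,120,(0,0,255))
    th=np.linspace(0,6.28,40)
    for r,z in((7.5,191),(3,200),(16,167),(16,162),(16,125)):
        q=(proj(n,np.c_[X+r*np.cos(th),Y+r*np.sin(th),0*th+z])-[x,y]+.5)*k
        cv2.polylines(c,[np.int32(q)],True,(255,0,255),1)
    out.append(c)
cv2.imwrite('pics/ov1.png',np.hstack(out))
E
```

```text
(no output)
```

View pics/ov1.png

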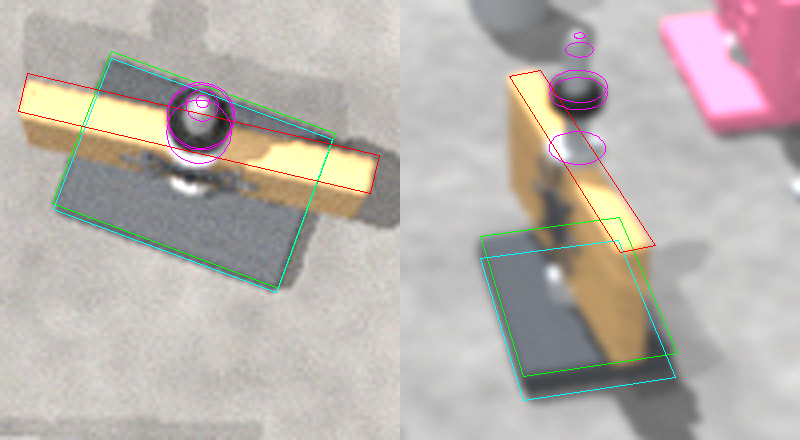

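```bash
cat >> h.py <<'E'
def plan(p0,yaw0,p1,yaw1,N,after=False):
    "rows of straight move; tool pointing down"
    d=(np.array(p1)-p0)/N;dy=(yaw1-yaw0)/N;rows=[]
    for i in range(N):
        y=np.radians(yaw0+dy*(i+(1 if after else 0)));X=np.array([np.cos(y),np.sin(y),0]);Y=np.array([np.sin(y),-np.cos(y),0])
        rows.append([0,0,round(-dy,2),round(d@X,1),round(d@Y,1),round(-d[2],1)])
    for i in range(0,N,8):print(rows[i:i+8])
E
python3 - <<'E'
from h import *
s=state();plan([201.9,538.4,214],159.44,[573,44,225],77.3,16)
E
```

```text
[[0, 0, 5.13, np.float64(-32.6), np.float64(-20.8), np.float64(-0.7)], [0, 0, 5.13, np.float64(-34.3), np.float64(-17.8), np.float64(-0.7)], [0, 0, 5.13, np.float64(-35.8), np.float64(-14.6), np.float64(-0.7)], [0, 0, 5.13, np.float64(-36.9), np.float64(-11.4), np.float64(-0.7)], [0, 0, 5.13, np.float64(-37.8), np.float64(-8.0), np.float64(-0.7)], [0, 0, 5.13, np.float64(-38.4), np.float64(-4.6), np.float64(-0.7)], [0, 0, 5.13, np.float64(-38.6), np.float64(-1.2), np.float64(-0.7)], [0, 0, 5.13, np.float64(-38.6), np.float64(2.3), np.float64(-0.7)]]
[[0, 0, 5.13, np.float64(-38.2), np.float64(5.7), np.float64(-0.7)], [0, 0, 5.13, np.float64(-37.5), np.float64(9.1), np.float64(-0.7)], [0, 0, 5.13, np.float64(-36.6), np.float64(12.4), np.float64(-0.7)], [0, 0, 5.13, np.float64(-35.3), np.float64(15.7), np.float64(-0.7)], [0, 0, 5.13, np.float64(-33.8), np.float64(18.8), np.float64(-0.7)], [0, 0, 5.13, np.float64(-32.0), np.float64(21.7), np.float64(-0.7)], [0, 0, 5.13, np.float64(-29.9), np.float64(24.5), np.float64(-0.7)], [0, 0, 5.13, np.float64(-27.6), np.float64(27.1), np.float64(-0.7)]]
```

step_arm(steps=[[0,0,5.1,-32.6,-20.8,-0.7,1],[0,0,5.1,-34.3,-17.8,-0.7,1],[0,0,5.1,-35.8,-14.6,-0.7,1],[0,0,5.1,-36.9,-11.4,-0.7,1],[0,0,5.1,-37.8,-8,-0.7,1],[0,0,5.1,-38.4,-4.6,-0.7,1],[0,0,5.1,-38.6,-1.2,-0.7,1],[0,0,5.1,-38.6,2.3,-0.7,1]], force=8)

```text
time_s: 1.1
ee_pos: [388.6, 290.4, 219.3]
ee_rot: [-180.0, 0.0, 118.5]
force: [-0.1, 0.5, 0.1]
gripper_width: 91.3
gripper_force: 0.0
```

step_arm(steps=[[0,0,5.1,-38.2,5.7,-0.7,1],[0,0,5.1,-37.5,9.1,-0.7,1],[0,0,5.1,-36.6,12.4,-0.7,1],[0,0,5.1,-35.3,15.7,-0.7,1],[0,0,5.1,-33.8,18.8,-0.7,0.7],[0,0,5.1,-32,21.7,-0.7,0.7],[0,0,5.1,-29.9,24.5,-0.7,0.7],[0,0,5.5,-27.6,27.1,-0.7,0.7]])

```text
time_s: 2.1
ee_pos: [575.8, 44.5, 224.7]
ee_rot: [-179.9, 0.0, 77.3]
force: [1.0, 1.0, -0.2]
gripper_width: 64.2
gripper_force: 0.0
```

```bash
python3 - <<'E'
from h import *
s=state();print(s['ee_pos'],s['ee_rot']);f=save('wrist','w1.png');print(f['fovy'],f['cx'],f['cy'],np.round(f['tool_from_camera'],3).tolist())
E
```

```text
[575.79112322  44.46385943 224.72017003] [-1.79949348e+02  7.01527598e-04  7.72568341e+01]
58.16525127424308 319.62894446510506 246.23096006514535 [[-0.001, -0.966, -0.257, 71.894], [1.0, -0.001, -0.001, -0.474], [0.0, -0.257, 0.966, -170.393], [0.0, 0.0, 0.0, 1.0]]
```

View pics/w1.png

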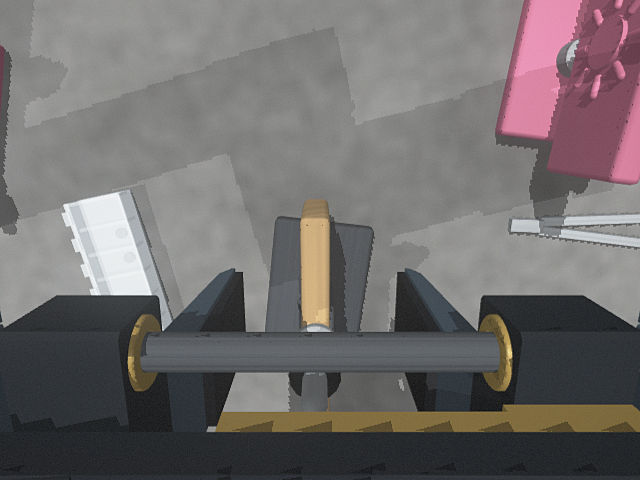

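The wrist view shows the panel (316,205)-(316,325) vertical and centred between the open fingers (243 and 397), with the shaft at (314,390). I'm going down.

step_arm(steps=[[0,0,0,0,0,27,0.6],[0,0,0,0,0,27,0.5],[0,0,0,0,0,27,0.5],[0,0,0,0,0,27,0.5],[0,0,0,0,0,27,0.3],[0,0,0,0,0,0,0.1],[0,0,0,0,0,0,0],[0,0,0,0,0,0,0]], force=6)

```text
time_s: 3.15
ee_pos: [575.0, 45.8, 90.4]
ee_rot: [-180.0, -0.0, 77.4]
force: [-1.3, 0.0, -4.0]
gripper_width: 21.0
gripper_force: 5.9
```

step_arm(steps=[[0,0,-7,-0.6,-9,0,0],[0,0,-7,-0.6,-9,0,0],[0,0,-7,-0.6,-9,0,0],[0,0,-7,-0.6,-9,0,0],[0,0,-7,-0.6,-9,0,0],[0,0,-7,-0.6,-9,0,0],[0,0,-7,-0.6,-9,0,0],[0,0,-7,-0.6,-9,0,0]])

```text
time_s: 4.15
ee_pos: [506.9, 27.7, 90.4]
ee_rot: [-180.0, -0.2, 133.6]
force: [-3.3, 3.8, -3.1]
gripper_width: 20.1
gripper_force: 6.0
```

step_arm(steps=[[0,0,-7,-0.6,-9,0,0],[0,0,-7,-0.6,-9,0,0],[0,0,-7,-0.6,-9,0,0],[0,0,-7,-0.6,-9,0,0],[0,0,-7,-0.6,-9,0,0],[0,0,-7,-0.6,-9,0,0],[0,0,-7,-0.6,-9,0,0],[0,0,0,0,0,0,0]])

```text
time_s: 5.15
ee_pos: [484.7, -30.0, 90.5]
ee_rot: [180.0, -0.1, -177.6]
force: [-5.4, 2.3, 0.4]
gripper_width: 20.8
gripper_force: 6.1
```

```bash
python3 - <<'E'
from h import *
plan([484.7,-30,150],182.4,[632.6,-23.6,150],2.4,18)
E
```

```text
[[0, 0, 10.0, np.float64(-8.2), np.float64(0.0), np.float64(-0.0)], [0, 0, 10.0, np.float64(-8.1), np.float64(1.4), np.float64(-0.0)], [0, 0, 10.0, np.float64(-7.7), np.float64(2.8), np.float64(-0.0)], [0, 0, 10.0, np.float64(-7.1), np.float64(4.1), np.float64(-0.0)], [0, 0, 10.0, np.float64(-6.3), np.float64(5.3), np.float64(-0.0)], [0, 0, 10.0, np.float64(-5.3), np.float64(6.3), np.float64(-0.0)], [0, 0, 10.0, np.float64(-4.1), np.float64(7.1), np.float64(-0.0)], [0, 0, 10.0, np.float64(-2.8), np.float64(7.7), np.float64(-0.0)]]
[[0, 0, 10.0, np.float64(-1.4), np.float64(8.1), np.float64(-0.0)], [0, 0, 10.0, np.float64(0.0), np.float64(8.2), np.float64(-0.0)], [0, 0, 10.0, np.float64(1.4), np.float64(8.1), np.float64(-0.0)], [0, 0, 10.0, np.float64(2.8), np.float64(7.7), np.float64(-0.0)], [0, 0, 10.0, np.float64(4.1), np.float64(7.1), np.float64(-0.0)], [0, 0, 10.0, np.float64(5.3), np.float64(6.3), np.float64(-0.0)], [0, 0, 10.0, np.float64(6.3), np.float64(5.3), np.float64(-0.0)], [0, 0, 10.0, np.float64(7.1), np.float64(4.1), np.float64(-0.0)]]
[[0, 0, 10.0, np.float64(7.7), np.float64(2.8), np.float64(-0.0)], [0, 0, 10.0, np.float64(8.1), np.float64(1.4), np.float64(-0.0)]]
```

step_arm(steps=[[0,0,0,0,0,0,0.5],[0,0,0,0,0,0,0.6],[0,0,0,0,0,0,0.6],[0,0,0,0,0,-20,0.6],[0,0,0,0,0,-20,0.6],[0,0,0,0,0,-20,0.6],[0,0,0,0,0,-10,0.6],[0,0,0,0,0,0,0.6]])

```text
time_s: 6.15
ee_pos: [486.4, -30.2, 160.6]
ee_rot: [-180.0, 0.1, -177.6]
force: [0.1, 0.5, 0.8]
gripper_width: 55.2
gripper_force: 0.0
```

step_arm(steps=[[0,0,10,-8.2,0,-30,0.6],[0,0,10,-8.1,1.4,-30,0.6],[0,0,10,-7.7,2.8,0,0.6],[0,0,10,-7.1,4.1,0,0.6],[0,0,10,-6.3,5.3,0,0.6],[0,0,10,-5.3,6.3,0,0.6],[0,0,10,-4.1,7.1,0,0.6],[0,0,10,-2.8,7.7,0,0.6]])

```text
time_s: 7.15
ee_pos: [551.4, -27.4, 218.8]
ee_rot: [-179.9, -0.0, 102.1]
force: [-1.2, -0.5, 0.1]
gripper_width: 54.6
gripper_force: 0.0
```

step_arm(steps=[[0,0,10,-1.4,8.1,0,0.6],[0,0,10,0,8.2,0,0.6],[0,0,10,1.4,8.1,0,0.6],[0,0,10,2.8,7.7,0,0.6],[0,0,10,4.1,7.1,0,0.6],[0,0,10,5.3,6.3,0,0.6],[0,0,10,6.3,5.3,0,0.6],[0,0,10,7.1,4.1,0,0.6]])

```text
time_s: 8.15
ee_pos: [617.0, -24.6, 218.7]
ee_rot: [-179.9, 0.1, 22.1]
force: [-0.3, -0.7, -0.3]
gripper_width: 54.9
gripper_force: 0.0
```

step_arm(steps=[[0,0,10,7.7,2.8,0,0.6],[0,0,10,8.1,1.4,0,0.6],[0,0,0,0,0,30,0.6],[0,0,0,0,0,0,0.6],[0,0,0,0,0,0,0.6],[0,0,0,0,0,0,0.6],[0,0,0,0,0,0,0.6],[0,0,0,0,0,0,0.6]])

```text
time_s: 9.15
ee_pos: [633.7, -23.9, 190.6]
ee_rot: [180.0, -0.1, 2.4]
force: [-0.3, -0.4, 0.3]
gripper_width: 54.9
gripper_force: 0.0
```

```bash
python3 - <<'E'
from h import *
s=state();print(s['ee_pos'],s['ee_rot']);f=save('wrist','w2.png')
E
```

```text
[633.7030966  -23.90527016 190.64064945] [ 1.79999284e+02 -5.00163699e-02  2.44289106e+00]
```

View pics/w2.png

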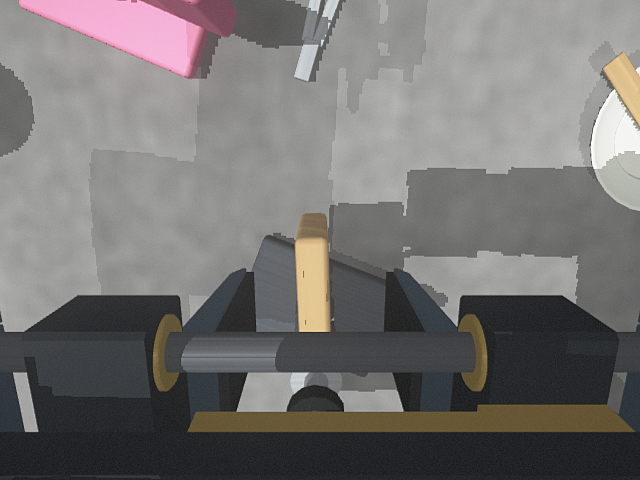

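Wrist view: panel (312,215)-(314,330) between fingers, foot's back edge from (265,236) to (390,275). Going down, gripping, then turning the rest.

step_arm(steps=[[0,0,0,0,0,25,0.6],[0,0,0,0,0,25,0.6],[0,0,0,0,0,25,0.6],[0,0,0,0,0,25,0.5],[0,0,0,0,0,0,0.3],[0,0,0,0,0,0,0],[0,0,0,0,0,0,0],[0,0,0,0,0,0,0]], force=6)

```text
time_s: 10.2
ee_pos: [634.6, -23.6, 91.6]
ee_rot: [-180.0, -0.2, 2.4]
force: [0.7, 2.0, 2.5]
gripper_width: 20.6
gripper_force: 6.0
```

step_arm(steps=[[0,0,-7,-0.6,-9,0,0],[0,0,-7,-0.6,-9,0,0],[0,0,-7,-0.6,-9,0,0],[0,0,-7,-0.6,-9,0,0],[0,0,-7,-0.6,-9,0,0],[0,0,-7,-0.6,-9,0,0],[0,0,-7,-0.6,-9,0,0],[0,0,-7,-0.6,-9,0,0]])

```text
time_s: 11.2
ee_pos: [600.6, 38.5, 91.5]
ee_rot: [179.8, -0.4, 58.6]
force: [3.5, 7.6, 0.3]
gripper_width: 21.5
gripper_force: 6.1
```

step_arm(steps=[[0,0,-6,-0.4,-7.7,0,0],[0,0,-5.5,-0.3,-7.1,0,0],[0,0,0,0,0,0,0],[0,0,0,0,0,0,0.4],[0,0,0,0,0,0,0.6],[0,0,0,0,0,0,0.6],[0,0,0,0,0,-20,0.6],[0,0,0,0,0,-20,0.6]])

```text
time_s: 12.2
ee_pos: [584.6, 41.8, 130.3]
ee_rot: [-180.0, 0.0, 69.9]
force: [-0.4, 0.2, 0.8]
gripper_width: 54.3
gripper_force: 0.0
```

step_arm(steps=[[0,0,0,0,0,-30,0.8],[0,0,0,0,0,-30,1],[0,0,0,20,0,-20,1],[0,0,0,20,0,0,1],[0,0,0,0,0,0,1],[0,0,0,0,0,0,1],[0,0,0,0,0,0,1],[0,0,0,0,0,0,1]])

```text
time_s: 13.2
ee_pos: [598.3, 79.3, 209.8]
ee_rot: [-180.0, 0.0, 69.9]
force: [-0.2, 0.2, -0.7]
gripper_width: 90.9
gripper_force: 0.0
```

```bash
python3 - <<'E'
from h import *
s=state();print(s['ee_pos'],s['ee_rot']);f=save('wrist','w3.png');D={'p':s['ee_pos'],'r':s['ee_rot'],**f};pickle.dump(D,open('w3.pkl','wb'))
save('top','top2.png');save('side','side2.png')
a=cv2.imread('pics/top2.png')[205:285,285:385];b=cv2.imread('pics/side2.png')[217:317,285:385]
w=f['image']
A=cv2.resize(a,(400,320));B=cv2.resize(b,(400,400));c=np.zeros((600,800,3),np.uint8)
c[:320,:400]=A;c[:400,400:]=B;c[320:,:370]=cv2.resize(w,(370,280));cv2.imwrite('pics/c3.png',c)
E
```

```text
[598.26991302  79.31242109 209.78055846] [-1.79963609e+02  2.20528144e-02  6.99149457e+01]
```

View pics/c3.png

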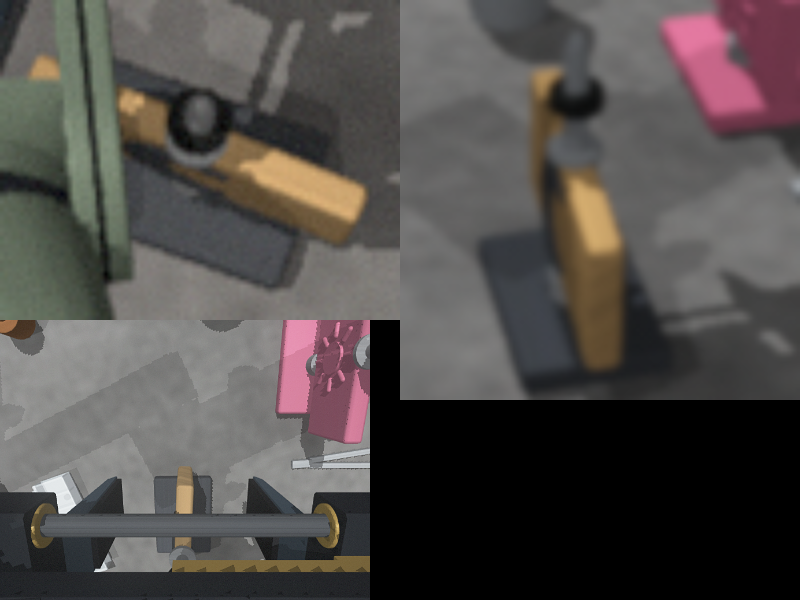

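View pics/w3.png

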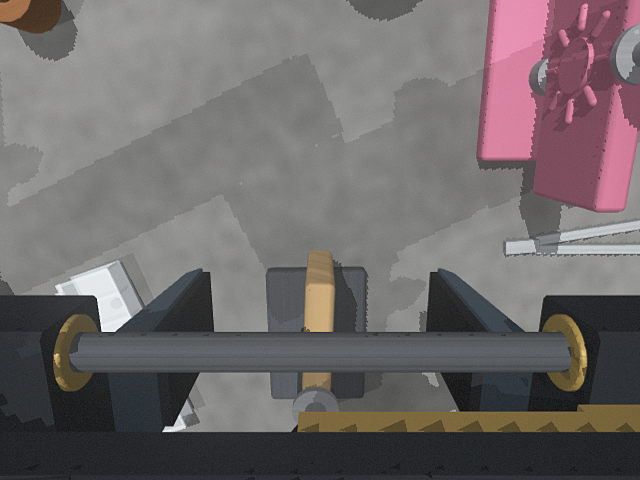

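```bash
python3 - <<'E'
import numpy as np,pickle,cv2
from scipy.spatial.transform import Rotation as Ro
d=pickle.load(open('w3.pkl','rb'));R=Ro.from_euler('xyz',d['r'],degrees=True).as_matrix();M=np.array(d['tool_from_camera'])
k=240/np.tan(np.radians(d['fovy']/2));g=cv2.GaussianBlur(d['image'],(5,5),0).astype(float)
def bp(u,v,z):
    r=R@M[:3,:3]@np.array([(u-d['cx'])/k,(v-d['cy'])/k,1]);o=R@M[:3,3]+d['p'];return (o+r*(z-o[2])/r[2])[:2]
def edge(x0,x1,ys,z,ch):
    P=[];U=[]
    for y in ys:
        s=np.abs(np.diff(ch[y,x0:x1])); i=s.argmax();P.append((x0+i+.5,y))
    P=np.array(P);l=np.polyfit(P[:,1],P[:,0],1)
    for _ in range(3):
        e=abs(np.polyval(l,P[:,1])-P[:,0]);q=P[e<=max(1,np.median(e)*2)];l=np.polyfit(q[:,1],q[:,0],1)
    y0,y1=ys[0],ys[-1];a,b=bp(np.polyval(l,y0),y0,z),bp(np.polyval(l,y1),y1,z);v=a-b
    print(x0,np.round(l,3),len(q),a.round(1),b.round(1),'angle',np.degrees(np.arctan2(v[1],v[0])).round(2))
gray=g.mean(2);sat=g[:,:,2]-g[:,:,0]
ys=list(range(278,328,2))+list(range(375,388,2))
edge(258,282,ys,18,gray);edge(355,378,ys,18,gray)
ys=list(range(270,328,2))+list(range(375,385,2))
edge(296,315,ys,120,sat);edge(322,342,ys,120,sat)
b=d['image'][240:420,240:400];cv2.imwrite('pics/w3c.png',cv2.resize(b,None,fx=3.3,fy=3.3,interpolation=cv2.INTER_CUBIC))
E
```

```text
258 [4.50000e-02 2.52726e+02] 32 [533.8  45.8] [497.  -57.4] angle 70.41
355 [-3.00000e-02  3.75688e+02] 32 [618.7  14.6] [581.  -88.1] angle 69.83
296 [-3.50000e-02  3.14703e+02] 33 [584.7  70.4] [553.7  -4.3] angle 67.47
322 [-4.40000e-02  3.47295e+02] 28 [602.5  63.9] [572.2 -11.1] angle 67.96
```

View pics/w3c.png

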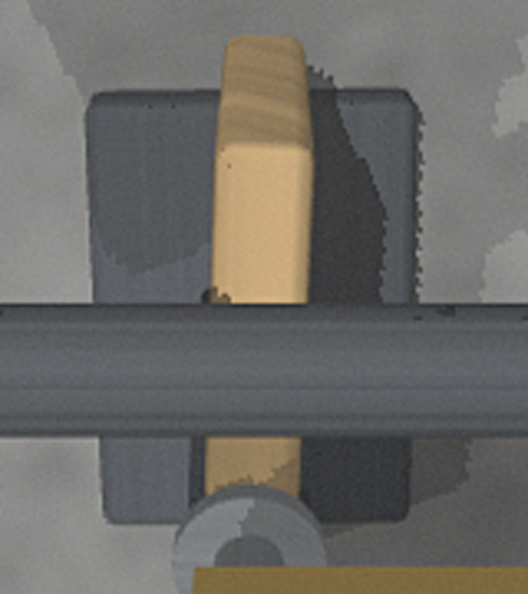

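The hub is at (316,408). The panel reads 67.7° against the foot at 70.1°, so it is about 2.4° short of square. The 21.5 mm grip width fits with the panel having sat skewed in the pads. I'll regrip harder, shifted 3 mm in the turning direction.

step_arm(steps=[[0,0,-0.2,-20,-3.1,0,0.7],[0,0,0,-20,0,20,0.6],[0,0,0,0,0,30,0.6],[0,0,0,0,0,30,0.6],[0,0,0,0,0,30,0.6],[0,0,0,0,0,10,0.6],[0,0,0,0,0,0,0.4],[0,0,0,0,0,0,0.2]], force=25)

```text
time_s: 14.35
ee_pos: [582.8, 43.1, 91.5]
ee_rot: [179.9, -0.1, 70.1]
force: [0.5, 0.5, -0.1]
gripper_width: 37.2
gripper_force: 0.0
```

step_arm(steps=[[0,0,0,0,0,0,0],[0,0,0,0,0,0,0],[0,0,0,0,0,0,0],[0,0,0,0,0,0,0],[0,0,0,0,0,0,0],[0,0,0,0,0,0,0],[0,0,0,0,0,0,0],[0,0,0,0,0,0,0]])

```text
time_s: 15.35
ee_pos: [581.9, 43.6, 91.0]
ee_rot: [180.0, -0.0, 70.1]
force: [-1.9, 0.2, 5.4]
gripper_width: 19.9
gripper_force: 24.9
```

step_arm(steps=[[0,0,0,0,0,0,0.4],[0,0,0,0,0,0,0.6],[0,0,0,0,0,0,0.6],[0,0,0,0,0,-30,0.6],[0,0,0,0,0,-30,0.8],[0,0,0,20,0,-40,1],[0,0,0,20,0,-20,1],[0,0,0,0,0,0,1]])

```text
time_s: 16.35
ee_pos: [596.7, 81.7, 211.5]
ee_rot: [179.8, -0.1, 70.2]
force: [0.2, 0.0, -0.2]
gripper_width: 90.2
gripper_force: 0.0
```

```bash
cat > e.py <<'E'
from h import *
s=state();f=save('wrist','w4.png');d={'p':s['ee_pos'],'r':s['ee_rot'],**f};print(d['p'],d['r'])
R=Ro.from_euler('xyz',d['r'],degrees=True).as_matrix();M=np.array(d['tool_from_camera'])
k=240/np.tan(np.radians(d['fovy']/2));g=cv2.GaussianBlur(d['image'],(5,5),0).astype(float)
def bp(u,v,z):
    r=R@M[:3,:3]@np.array([(u-d['cx'])/k,(v-d['cy'])/k,1]);o=R@M[:3,3]+d['p'];return (o+r*(z-o[2])/r[2])[:2]
def edge(x0,x1,ys,z,ch):
    P=np.array([(x0+np.abs(np.diff(ch[y,x0:x1])).argmax()+.5,y) for y in ys]);l=np.polyfit(P[:,1],P[:,0],1)
    for _ in range(3):
        e=abs(np.polyval(l,P[:,1])-P[:,0]);q=P[e<=max(1,np.median(e)*2)];l=np.polyfit(q[:,1],q[:,0],1)
    y0,y1=ys[0],ys[-1];a,b=bp(np.polyval(l,y0),y0,z),bp(np.polyval(l,y1),y1,z);v=a-b
    print(x0,np.round(l,3),len(q),a.round(1),b.round(1),'angle',np.degrees(np.arctan2(v[1],v[0])).round(2))
gray=g.mean(2);sat=g[:,:,2]-g[:,:,0]
ys=list(range(278,328,2))+list(range(375,388,2))
edge(258,282,ys,18,gray);edge(355,378,ys,18,gray)
ys=list(range(290,328,2))+list(range(375,385,2))
edge(293,315,ys,120,sat);edge(320,345,ys,120,sat)
E
python3 e.py
```

```text
[596.70652911  81.72436888 211.52141583] [ 1.79805798e+02 -9.65992921e-02  7.02374504e+01]
258 [3.80000e-02 2.56177e+02] 32 [534.1  47.1] [497.3 -56.3] angle 70.41
355 [-3.60000e-02  3.78281e+02] 32 [619.2  16.3] [581.4 -86.8] angle 69.86
293 [3.00000e-03 3.01727e+02] 24 [576.9  60.3] [553.4  -3.3] angle 69.71
320 [-1.30000e-02  3.36345e+02] 24 [595.2  53.7] [571.9 -10. ] angle 69.91
```

```bash
python3 - <<'E'
from h import *
plan([596.7,81.7,250],70.2,[439,-302.4,190],90,16)
E
```

```text
[[0, 0, -1.24, np.float64(-25.9), np.float64(-1.1), np.float64(3.8)], [0, 0, -1.24, np.float64(-25.9), np.float64(-1.7), np.float64(3.8)], [0, 0, -1.24, np.float64(-25.9), np.float64(-2.3), np.float64(3.8)], [0, 0, -1.24, np.float64(-25.8), np.float64(-2.8), np.float64(3.8)], [0, 0, -1.24, np.float64(-25.7), np.float64(-3.4), np.float64(3.8)], [0, 0, -1.24, np.float64(-25.7), np.float64(-3.9), np.float64(3.8)], [0, 0, -1.24, np.float64(-25.6), np.float64(-4.5), np.float64(3.8)], [0, 0, -1.24, np.float64(-25.5), np.float64(-5.0), np.float64(3.8)]]
[[0, 0, -1.24, np.float64(-25.3), np.float64(-5.6), np.float64(3.8)], [0, 0, -1.24, np.float64(-25.2), np.float64(-6.1), np.float64(3.8)], [0, 0, -1.24, np.float64(-25.1), np.float64(-6.7), np.float64(3.8)], [0, 0, -1.24, np.float64(-24.9), np.float64(-7.2), np.float64(3.8)], [0, 0, -1.24, np.float64(-24.8), np.float64(-7.7), np.float64(3.8)], [0, 0, -1.24, np.float64(-24.6), np.float64(-8.3), np.float64(3.8)], [0, 0, -1.24, np.float64(-24.4), np.float64(-8.8), np.float64(3.8)], [0, 0, -1.24, np.float64(-24.2), np.float64(-9.3), np.float64(3.8)]]
```

step_arm(steps=[[0,0,-1.24,-25.9,-1.1,-30,1],[0,0,-1.24,-25.9,-1.7,-20,1],[0,0,-1.24,-25.9,-2.3,0,1],[0,0,-1.24,-25.8,-2.8,0,1],[0,0,-1.24,-25.7,-3.4,0,1],[0,0,-1.24,-25.7,-3.9,0,1],[0,0,-1.24,-25.6,-4.5,0,1],[0,0,-1.24,-25.5,-5,0,1]])

```text
time_s: 17.4
ee_pos: [514.7, -112.6, 258.2]
ee_rot: [-179.8, 0.0, 80.1]
force: [0.1, -0.4, 0.6]
gripper_width: 91.2
gripper_force: 0.0
```

step_arm(steps=[[0,0,-1.24,-25.3,-5.6,14,1],[0,0,-1.24,-25.2,-6.1,14,1],[0,0,-1.24,-25.1,-6.7,14,1],[0,0,-1.24,-24.9,-7.2,14,1],[0,0,-1.24,-24.8,-7.7,14,1],[0,0,-1.24,-24.6,-8.3,14,1],[0,0,-1.24,-24.4,-8.8,14,1],[0,0,-1.24,-24.2,-9.3,14,1]])

```text
time_s: 18.4
ee_pos: [435.4, -303.8, 145.9]
ee_rot: [-179.8, -0.1, 90.0]
force: [0.3, -0.0, -0.7]
gripper_width: 91.7
gripper_force: 0.0
```

step_arm(steps=[[0,0,0,0,0,0,1],[0,0,0,0,0,0,1],[0,0,0,0,0,0,1],[0,0,0,0,0,0,1],[0,0,0,0,0,0,1],[0,0,0,0,0,0,1],[0,0,0,0,0,0,1],[0,0,0,0,0,0,1]])

```text
time_s: 19.4
ee_pos: [437.7, -303.2, 148.1]
ee_rot: [180.0, -0.0, 90.0]
force: [0.2, 0.2, -0.5]
gripper_width: 91.3
gripper_force: 0.0
```

```bash
python3 - <<'E'
from h import *
s=state();f=save('wrist','w5.png');print(s['ee_pos'],s['ee_rot'])
im=f['image'].astype(int);m=((im[:,:,2]-im[:,:,0])>60).astype(np.uint8)
n,l,st,c=cv2.connectedComponentsWithStats(m)
for i in range(1,n):
    if st[i,4]>300:print(st[i],c[i].round(1))
# predicted outline of sleeve at (439,-302.4)
R=Ro.from_euler('xyz',s['ee_rot'],degrees=True).as_matrix();M=np.array(f['tool_from_camera']);k=240/np.tan(np.radians(f['fovy']/2))
th=np.linspace(0,6.28,40)
for z in(0,70):
    P=np.c_[439+23*np.cos(th),-302.4+23*np.sin(th),0*th+z]
    q=((P-s['ee_pos'])@R-M[:3,3])@M[:3,:3];q=q[:,:2]/q[:,2:]*k+[f['cx'],f['cy']];print(z,q.min(0),q.max(0))
E
```

```text
[ 437.65860912 -303.20937138  148.10522382] [ 1.79999064e+02 -6.30173180e-03  8.99819634e+01]
[ 288  217   74   72 3352] [324.4 252.2]
[614 252  26  35 508] [629.4 270.5]
[566 316  21  74 442] [579.2 352.8]
[ 298  412  286   13 2126] [434.2 417.2]
0 [292.04371977 198.74089152] [352.85455519 258.16045785]
70 [284.76335616 216.74311952] [361.50557202 290.56477716]
```

step_arm(steps=[[0,0,0,0.8,2.3,20,1],[0,0,0,0,0,25,1],[0,0,0,0,0,25,1],[0,0,0,0,0,25,1],[0,0,0,0,0,15,1],[0,0,0,0,0,7,0.7],[0,0,0,0,0,0,0.5],[0,0,0,0,0,0,0.3]], force=20)

```text
time_s: 20.45
ee_pos: [440.5, -302.8, 31.9]
ee_rot: [179.9, 0.1, 90.0]
force: [-0.2, -0.2, -0.2]
gripper_width: 64.1
gripper_force: 0.0
```

step_arm(steps=[[0,0,0,0,0,0,0.2],[0,0,0,0,0,0,0.2],[0,0,0,0,0,0,0.2],[0,0,0,0,0,0,0.2],[0,0,0,0,0,-2,0.2],[0,0,0,0,0,-5,0.2],[0,0,0,0,0,-10,0.2],[0,0,0,0,0,-20,0.2]])

```text
time_s: 21.45
ee_pos: [439.5, -302.1, 68.3]
ee_rot: [-179.9, -0.1, 90.0]
force: [-0.4, 0.0, -1.6]
gripper_width: 45.2
gripper_force: 20.0
```

step_arm(steps=[[0,0,0,17.2,7.3,-25,0.2],[0,0,0,17.2,7.3,-25,0.2],[0,0,0,17.2,7.3,-25,0.2],[0,0,0,17.2,7.3,-25,0.2],[0,0,0,17.2,7.3,-25,0.2],[0,0,0,17.2,7.3,-25,0.2],[0,0,0,17.2,7.3,-25,0.2],[0,0,0,17.2,7.3,-15,0.2]])

```text
time_s: 22.45
ee_pos: [498.9, -164.2, 259.9]
ee_rot: [179.9, 0.0, 90.0]
force: [0.7, -0.3, -0.7]
gripper_width: 45.8
gripper_force: 20.0
```

step_arm(steps=[[0,0,0,20,8.5,0,0.2],[0,0,0,20,8.5,0,0.2],[0,0,0,20,8.5,0,0.2],[0,0,0,20,8.5,0,0.2],[0,0,0,20,8.5,0,0.2],[0,0,0,20,8.5,0,0.2],[0,0,0,17.5,8,0,0.2],[0,0,0,0,0,0,0.2]])

```text
time_s: 23.45
ee_pos: [557.7, -26.3, 257.9]
ee_rot: [-180.0, -0.0, 90.1]
force: [-0.8, -0.8, -0.7]
gripper_width: 45.2
gripper_force: 20.0
```

step_arm(steps=[[0,0,0,0,0,0,0.2],[0,0,0,0,0,0,0.2],[0,0,0,0,0,0,0.2],[0,0,0,0,0,0,0.2],[0,0,0,0,0,0,0.2],[0,0,0,0,0,0,0.2],[0,0,0,0,0,0,0.2],[0,0,0,0,0,0,0.2]])

```text
time_s: 24.45
ee_pos: [557.4, -27.3, 258.1]
ee_rot: [180.0, -0.0, 90.0]
force: [-0.8, 0.7, -1.7]
gripper_width: 44.9
gripper_force: 20.0
```

```bash
python3 - <<'E'
from h import *
s=state();print(s['ee_pos'],s['ee_rot'],s['force'],s['time_s'])
a=save('side','s5.png')['image'];b=save('top','t5.png')['image']
c=np.zeros((560,800,3),np.uint8);c[:560,:400]=cv2.resize(a[150:290,280:380],(400,560),interpolation=cv2.INTER_CUBIC);c[:400,400:]=cv2.resize(b[190:290,285:385],(400,400));
cv2.imwrite('pics/c5.png',c)
E
```

```text
[557.43768787 -27.3404329  258.12256747] [ 1.79998922e+02 -3.76045571e-03  8.99876539e+01] [-0.7794471   0.67406674 -1.73560827] 24.45
```

View pics/c5.png

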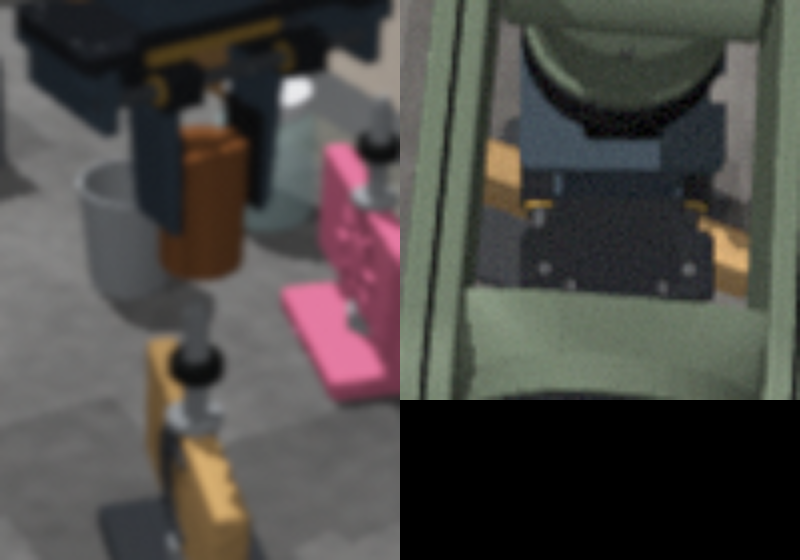

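The side crop shows the sleeve base centre (201,268) on the shaft's line: tip (197,295), collar (197,362). I'll lower slowly and watch the force.

step_arm(steps=[[0,0,0,0,0,8,0.2],[0,0,0,0,0,8,0.2],[0,0,0,0,0,5,0.2],[0,0,0,0,0,4,0.2],[0,0,0,0,0,4,0.2],[0,0,0,0,0,4,0.2],[0,0,0,0,0,3,0.2],[0,0,0,0,0,3,0.2]])

```text
time_s: 25.55
ee_pos: [557.5, -27.4, 219.0]
ee_rot: [180.0, -0.0, 90.0]
force: [-0.4, -0.2, -0.8]
gripper_width: 45.2
gripper_force: 20.0
```

step_arm(steps=[[0,0,0,0,0,4,0.2],[0,0,0,0,0,4,0.2],[0,0,0,0,0,4,0.2],[0,0,0,0,0,4,0.2],[0,0,0,0,0,4,0.2],[0,0,0,0,0,4,0.2],[0,0,0,0,0,3,0.2],[0,0,0,0,0,3,0.2]], force=30)

```text
time_s: 26.55
ee_pos: [557.5, -27.4, 190.3]
ee_rot: [179.9, -0.0, 90.0]
force: [-2.1, -0.2, 6.1]
gripper_width: 44.7
gripper_force: 30.0
```

step_arm(steps=[[0,0,0,0,0,3,0.2],[0,0,0,0,0,3,0.2],[0,0,0,0,0,3,0.2],[0,0,0,0,0,3,0.2],[0,0,0,0,0,3,0.2],[0,0,0,0,0,2,0.2],[0,0,0,0,0,2,0.2],[0,0,0,0,0,0,0.2]])

```text
time_s: 27.55
ee_pos: [557.5, -27.4, 171.1]
ee_rot: [179.9, -0.0, 90.0]
force: [-1.9, 0.3, 4.7]
gripper_width: 44.8
gripper_force: 30.0
```

step_arm(steps=[[0,0,0,0,0,1,0.2],[0,0,0,0,0,1,0.2],[0,0,0,0,0,1,0.2],[0,0,0,0,0,1,0.2],[0,0,0,0,0,0.5,0.2],[0,0,0,0,0,0.5,0.2],[0,0,0,0,0,0,0.2],[0,0,0,0,0,0,0.2]])

```text
time_s: 28.55
ee_pos: [557.6, -27.4, 168.4]
ee_rot: [179.9, 0.0, 90.0]
force: [-5.0, 0.4, 16.3]
gripper_width: 45.1
gripper_force: 30.0
```

step_arm(steps=[[0,0,0,0,0,1,0.2],[0,0,0,0,0,1,0.2],[0,0,0,0,0,0,0.2],[0,0,0,0,0,0,0.2],[0,0,0,0,0,0,0.2],[0,0,0,0,0,0,0.2],[0,0,0,0,0,0,0.2],[0,0,0,0,0,0,0.2]])

```text
time_s: 29.55
ee_pos: [557.7, -27.4, 168.3]
ee_rot: [179.8, 0.0, 90.0]
force: [-7.0, 0.2, 26.3]
gripper_width: 44.9
gripper_force: 30.0
```

Hard stop (26 N, no further motion). I'll ease off, release and rise.

step_arm(steps=[[0,0,0,0,0,-2.5,0.2],[0,0,0,0,0,0,0.3],[0,0,0,0,0,0,0.7],[0,0,0,0,0,0,1],[0,0,0,0,0,0,1],[0,0,0,0,0,0,1],[0,0,0,0,0,0,1],[0,0,0,0,0,0,1]])

```text
time_s: 30.55
ee_pos: [557.5, -27.4, 165.6]
ee_rot: [-180.0, -0.0, 90.0]
force: [0.6, 0.8, -0.1]
gripper_width: 91.4
gripper_force: 0.0
```

step_arm(steps=[[0,0,0,0,0,-10,1],[0,0,0,0,0,-20,1],[0,0,0,0,0,-25,1],[0,0,0,0,0,-25,1],[0,0,0,0,0,-30,1],[0,0,0,-50,0,0,1],[0,0,0,-50,0,0,1],[0,0,0,-50,0,0,1]])

```text
time_s: 31.55
ee_pos: [557.5, -178.7, 276.7]
ee_rot: [179.9, 0.0, 90.0]
force: [0.5, 0.8, 0.4]
gripper_width: 91.1
gripper_force: 0.0
```

step_arm(steps=[[0,0,0,-50,0,0,1],[0,0,0,-50,0,0,1],[0,0,0,0,0,0,1],[0,0,0,0,0,0,1],[0,0,0,0,0,0,1],[0,0,0,0,0,0,1],[0,0,0,0,0,0,1],[0,0,0,0,0,0,1]])

```text
time_s: 32.55
ee_pos: [557.4, -277.0, 275.7]
ee_rot: [180.0, -0.0, 90.0]
force: [-1.1, -0.4, -0.2]
gripper_width: 91.0
gripper_force: 0.0
```

```bash
python3 - <<'E'
from h import *
print(state()['time_s'],state()['ee_pos'])
a=save('side','s6.png')['image'];b=save('top','t6.png')['image']
# numeric check: sleeve outline vs prediction; panel overlay from expected final
x0=[285,205];outs=[]
for n,im,(x,y) in(('top',b,(285,190)),('side',a,(285,207))):
    k=4;c=cv2.resize(im[y:y+110,x:x+100],None,fx=k,fy=k,interpolation=cv2.INTER_CUBIC);c=cv2.convertScaleAbs(c,alpha=1.5,beta=15)
    th=np.linspace(0,6.28,40);t=np.radians(-20)
    for z in(137,207):
        q=(proj(n,np.c_[557.5+23*np.cos(th),-26.8+23*np.sin(th),0*th+z])-[x,y]+.5)*k;cv2.polylines(c,[np.int32(q)],True,(255,0,255),1)
    outs.append(c)
cv2.imwrite('pics/fin.png',np.hstack(outs))
m=(a.astype(int)[:,:,2]-a.astype(int)[:,:,0]>40)
E
```

```text
32.55 [ 557.43790525 -277.01710545  275.71386663]
```

View pics/fin.png

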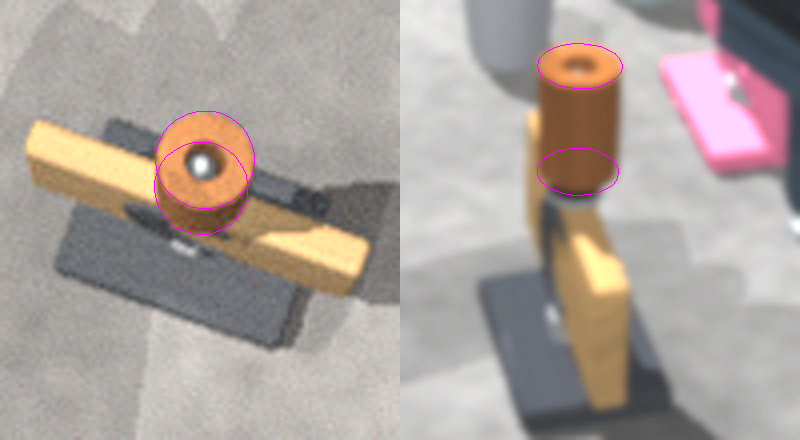

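```bash
python3 -c "
from workcell import *
print(job_done())"
```

```text
the job is handed in; nothing more can be done
None
```

The job is handed in at about 33 s: the moon face is in front, within about 0.5° of square by the wrist camera, and the tall sleeve has pushed the collar to its hard stop and stays on the shaft, though I viewed 11 pictures, one over the limit of 10.

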